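# Load a condiment tin into the spring-loaded dispenser

## Task

Put the loose green-lidded tin upright on top of the green-lidded tin in the spring-loaded dispenser, then push the pile down until the three catches snap over the new tin's lid and keep it down, and let go. Leave the orange-lidded tin where it stands.

Things in the scene. Friction and masses are not known exactly. Their poses are not given: they have to be found in the camera images.
- tin_green_center (a point): Centre, half-way up, of the loose green-lidded steel tin to load: closed, rigid, round, 62 mm in diameter, 40 mm tall, 0.08 to 0.17 kg, upright on the worktop, z up. Its lower 19 mm taper to a 44 mm foot; grip the straight upper 21 mm (green lid and rim). Flat top. The like tin already in the dispenser is not listed.
- mouth (a point): Point on the dispenser's upright axis, level with the undersides of its three catches and the lid top of the tin inside, 105 mm above the worktop. A tin set on that one has its centre 20 mm above this point; once held by the catches, 20 mm below it. Catches are black, 120 degrees apart, slope on top, leave a 55 mm circle, yield to a tin pushed down and snap back over its lid.
- collar (a point): Centre of the rim of the dispenser's aluminium collar, on the same axis, 14 mm above point mouth. The rim is 94 mm across outside, 84 mm inside, and funnels down to 69 mm. Three black catch housings outside it reach 56 mm from the axis, 7 mm below the rim. Below it are six steel guide rods and a black foot 108 mm across, fixed to the worktop.
- platform (a joint): Travel in m, downward, of the spring-loaded platform under the pile: 0 at the start, about 0.040 once the second tin is held, 0.050 at the stop. A tin's weight does not sink it: a push on the lid that grows from about 2 to 10 N does. Push the lid top 5 to 9 mm below point mouth so that they snap over it; closed fingers on the middle of the lid fit between them.
- tin_orange_center (a point): Centre, half-way up, of a loose tin of the same size and shape with an orange lid; it does not belong in the dispenser and stays where it is.
Mind the look-alikes: they are no part of the job. Leave any pink look-alike of the part that bears tin_green_center alone. Leave any red look-alike of the part that bears mouth alone.

How it is judged (in metres and radians):
At the end, for the whole second after the job is handed in: The loose green-lidded tin is held down in the dispenser on top of the other: within 10 mm of the axis, its centre at least 14 mm below the mouth point, upright within 10 degrees, the platform at least 33 mm down and at rest (horizontal distance between tin_green_center and mouth below 0.01 m and z of tin_green_center in the frame of mouth below -0.014 m and angle between tin_green_center's own z axis and vertical below 0.175 rad and value of joint platform above 0.033 m and velocity of joint platform below 0.01 m/s); the robot touches nothing.
It fails at once if the orange-lidded tin is moved more than 30 mm (distance of tin_orange_center from where it was at the start of the episode above 0.03 m).
It also fails if it takes over 48 s, if anything falls off the work surface, if the arm or the gripper's body presses on something with over 40 N, if the wrist force passes 120 N, or if a joint passes its speed limit or range.

## Robot

A 6-joint arm with a two-finger parallel gripper is mounted at the origin on a cart in front of the work surface, level with it; the furniture and walls round the work are solid. World frame = base frame: x ahead of the robot, y to its left, z up, the work surface at z = 0. Lengths are in m, angles in degrees, forces in N, time in s.
With the tool pointing down it reaches from about 0.3 to 0.75 m from the base axis. Payload 8.5 kg.
Tool frame: the origin (TCP) lies midway between the tips of the shut fingers; the grasp point (between the pads) lies 19 mm behind it; z points along the fingers, y is the direction in which the jaws open and shut (so a half turn about z gives the same grasp; the last joint's range is limited). The gripper opens to 85 mm and grips with 20 to 120 N. Pads are 22 mm wide; open, the fingers measure 114 mm over their backs; the gripper's body (76 mm by 85 mm) begins 54 mm behind the grasp point. The pads swing forward as they close: fully open they stand 13 mm farther back than shut.
Start: joints at [-83.211, 21.807, 74.336, -0, 83.858, -12.336], TCP at [0.18, -0.52, 0.231] pointing down, gripper open.
Joint ranges: [-178.18, 178.18], [-50.72, 133.34], [12.68, 142.11], [-81.47, 261.47], [9.98, 163.14], [-165.26, 165.26]. Speed limits (degrees/s): [136.94, 136.94, 180, 180, 180, 180].

## Interface

Orientations are given as a 3x3 rotation matrix whose columns are the frame's x, y, z axes.
In Python, from rig import env, eyes, close_job gives the robot as it stands.
- The arm moves only by the tool jog_arm, never from a script. Its argument "deltas" is one flat list of numbers, 7 for each row, row after row: the shift along the tool's x, y, z in units of 0.75 m (1.0 is 0.75 m), then the turn, a rotation vector about the tool's x, y, z in units of 180 degrees (1.0 is 180 degrees), then the gripper command: -1 is fully open, 1 is shut, values between are in proportion. In form: [dx, dy, dz, ax, ay, az, fingers, dx, dy, dz, ax, ay, az, fingers, ...]. A call has 1 to 12 rows; each row is the pose to reach, as a shift and turn from the pose commanded when the call began, along the tool's axes at that moment, turning the shorter way round; what a row does not reach only later rows make up. A row lasts 1/12 s, in which the tool goes at most 41.7 mm and 7.16 degrees, less where a joint would pass 70% of its speed; a pose out of reach is approached as far as the arm can. A call with a number of a shift or a turn outside -1 to 1 is refused whole. A call with a gripper value outside its range is refused whole. The fingers move at their own pace and stop on an object; "grip_force" is the grip in N (left out, the last holds). Time passes only in rows, so rows that repeat a pose let the fingers close. It gives the time, the measured TCP pose, the force and the opening at its end, in the units of the state.
- env.observe(): the state, without advancing time (a new reading comes with each control period).
- eyes.get_image(name): name is "scene" or "top" or "wrist"; returns the picture (480x640x3 uint8, red, green, blue); there is no depth.
- eyes.camera_params(name): a dict with "intrinsics" (3x3 intrinsics, pixels), "k1" (the pictures are not rectified: a ray, as slopes to the right and down, at radius r is drawn at 1 + k1 r^2 times it, then the intrinsics apply), "R" (3x3) and "t" (3): a world point X has camera coordinates R X + t; the wrist camera has in their place "mount" (4x4, takes a point from camera to tool coordinates, whose origin is the TCP and whose axes are the flange's). Camera axes: x right, y down, z forward; pixel columns grow to the right and rows downward; lengths in m; the calibration is good to about 2 mm. A picture is of the moment at which its call begins: read the wrist's pose just before it. camera_params takes no time and is no camera call.
- close_job(): hands the job in, once; it reports no verdict.
The state is a dict: "time_s": time; "q": joint angles; "qvel": joint speeds; "joint_efforts": joint torques, N m; "position": TCP position; "tool_rot": TCP orientation; "ft_force": force on the tool from outside, world axes, zero at the start; "wrist_torque": the same for the moment, N m; "grip_width": finger opening in m.
Only numpy, scipy, OpenCV 4.12 (cv2) and the standard library are available. Lean on these libraries where they do the work, as an engineer would, in place of code of your own. Each camera call takes 0.05 s, during which the arm holds its last target.

## Working session

There is one attempt and no reset: what is moved stays moved. The work goes in short steps, Python scripts to look and compute and a tool call to move; the robot and the scene stay as the last step left them, time stands still between calls to the robot, and variables do not carry over. Pictures are saved under pics/ and viewed, and the job is handed in when it is done.

Besides the shell and the picture viewer there is one more tool, called after ">>>" in YAML: its name, and indented under it one key for each argument. jog_arm: Moves the arm, as the interface text tells. Its arguments: {"type":"object","properties":{"deltas":{"type":"array"},"grip_force":{"type":"number"}},"required":["deltas"]}

```bash
ls; mkdir -p pics; python3 - <<'E'
from rig import env,eyes
import cv2,numpy as np
np.set_printoptions(precision=4,suppress=True)
s=env.observe();print(s)
for n in("scene","top","wrist"):
    im=eyes.get_image(n);cv2.imwrite(f"pics/{n}0.png",im[:,:,::-1]);print(n,eyes.camera_params(n))
E
```

```text
pics
{'time_s': 0.0, 'q': array([-83.2118,  21.8426,  74.386 ,   0.0022,  83.8592, -12.3359]), 'qvel': array([-0.0935, -0.1009, -0.0642, -0.1229, -0.0082, -0.0267]), 'joint_efforts': array([  0.0006, -44.8461, -23.1279,  -0.0001,   0.0048,   0.    ]), 'position': array([ 0.1802, -0.5193,  0.2307]), 'tool_rot': array([[ 0.9448,  0.3276, -0.0001],
       [ 0.3276, -0.9448,  0.0015],
       [ 0.0004, -0.0015, -1.    ]]), 'ft_force': array([ 0.9923, -0.2653,  0.1128]), 'wrist_torque': array([ 0.0354,  0.019 , -0.0069]), 'grip_width': 0.0853319397220022}
scene {'intrinsics': array([[607.9127,   0.    , 314.7527],
       [  0.    , 607.9127, 235.4917],
       [  0.    ,   0.    ,   1.    ]]), 'k1': -0.11278289185548715, 'R': array([[-0.8761, -0.482 , -0.0113],
       [-0.2397,  0.4559, -0.8571],
       [ 0.4183, -0.7482, -0.5149]]), 't': array([0.445 , 0.2244, 1.2339])}
top {'intrinsics': array([[620.7728,   0.    , 322.3613],
       [  0.    , 620.7728, 244.278 ],
       [  0.    ,   0.    ,   1.    ]]), 'k1': -0.19214709911171612, 'R': array([[ 0.0248, -0.9997, -0.0017],
       [-0.9882, -0.0243, -0.1515],
       [ 0.1514,  0.0054, -0.9885]]), 't': array([-0.0696,  0.5434,  1.3931])}
wrist {'intrinsics': array([[402.0734,   0.    , 324.2162],
       [  0.    , 402.0734, 242.072 ],
       [  0.    ,   0.    ,   1.    ]]), 'k1': 0.018920779103785968, 'mount': array([[-0.0008, -0.9563, -0.2924,  0.0749],
       [ 1.    , -0.0009,  0.0001, -0.0009],
       [-0.0004, -0.2924,  0.9563, -0.1422],
       [ 0.    ,  0.    ,  0.    ,  1.    ]])}
```

View pics/scene0.png

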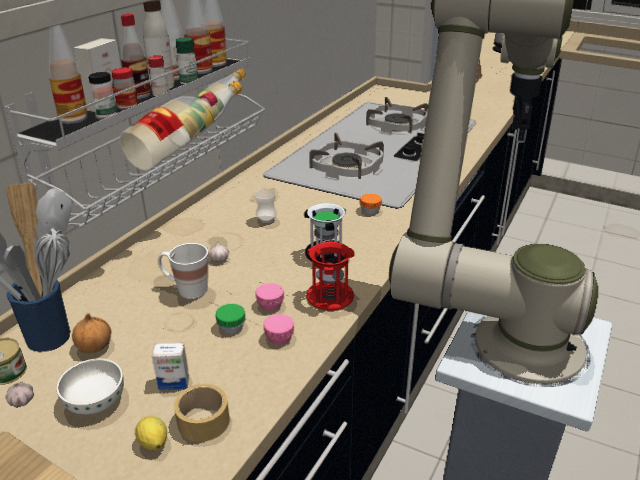

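View pics/top0.png

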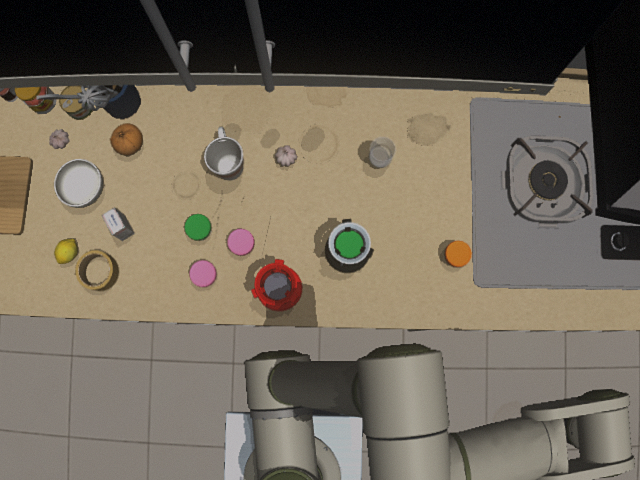

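View pics/wrist0.png

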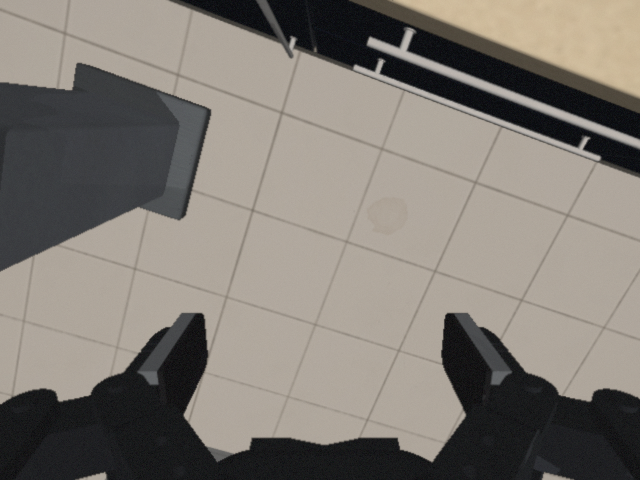

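The top view shows the loose green tin near (197,227), pink look-alikes at (240,242) and (203,273), and the orange tin at (458,254). The aluminium dispenser, with a green lid inside, is near (349,244), and the red look-alike is at (277,287). I'll enlarge the crops next.

```bash
cat > h.py <<'E'
import numpy as np,cv2
from rig import env,eyes
np.set_printoptions(precision=4,suppress=True)
def slopes(p,u,v):
    K=p['intrinsics'];x=(u-K[0,2])/K[0,0];y=(v-K[1,2])/K[1,1]
    rd=np.hypot(x,y);r=rd
    for _ in range(30): r=rd/(1+p['k1']*r*r)
    f=1/(1+p['k1']*r*r);return np.array([x*f,y*f,1])
def camRT(name,s=None):
    p=eyes.camera_params(name)
    if name!='wrist': return p,p['R'].T,-p['R'].T@p['t']
    M=p['mount'];return p,s['tool_rot']@M[:3,:3],s['tool_rot']@M[:3,3]+s['position']
def onz(name,u,v,z,s=None):
    p,R,c=camRT(name,s);d=R@slopes(p,u,v);return c+d*(z-c[2])/d[2]
def proj(name,X,s=None):
    p,R,c=camRT(name,s);a=R.T@(np.array(X)-c);x,y=a[:2]/a[2];f=1+p['k1']*(x*x+y*y)
    K=p['intrinsics'];return np.array([K[0,0]*x*f+K[0,2],K[1,1]*y*f+K[1,2]])
def blob(im,h0,h1,box=None):
    hsv=cv2.cvtColor(im,cv2.COLOR_RGB2HSV);m=((hsv[...,0]>=h0)&(hsv[...,0]<=h1)&(hsv[...,1]>130)&(hsv[...,2]>50)).astype(np.uint8)
    n,l,st,c=cv2.connectedComponentsWithStats(m)
    return [(st[i].tolist(),c[i]) for i in range(1,n) if st[i][4]>60],l
E
python3 - <<'E'
from h import *
im=cv2.imread('pics/top0.png')[:,:,::-1].copy()
for a in blob(im,45,80)[0]+blob(im,8,16)[0]:print(a)
for n,u,v,z in(("loose",197.5,227,.04),("disp lid",349,243.5,.105),("orange",458,253.5,.04),("red",277,285,.119)):print(n,onz("top",u,v,z))
c=im[190:300,170:400,::-1];cv2.imwrite('pics/c1.png',cv2.resize(c,None,fx=3.4,fy=3.4,interpolation=cv2.INTER_CUBIC))
c=cv2.imread('pics/scene0.png')[190:350,200:400];cv2.imwrite('pics/c2.png',cv2.resize(c,None,fx=3.7,fy=3.7,interpolation=cv2.INTER_CUBIC))
E
```

```text
([185, 214, 25, 26, 499], array([197.1663, 226.503 ]))
([335, 231, 28, 27, 562], array([348.9217, 243.726 ]))
([111, 124, 31, 31, 735], array([126.2585, 138.8585]))
([445, 241, 27, 26, 558], array([457.6093, 253.4875]))
loose [0.5789 0.2373 0.04  ]
disp lid [ 0.5384 -0.1152  0.105 ]
orange [ 0.5312 -0.3724  0.04  ]
red [0.4414 0.0395 0.119 ]
```

View pics/c1.png

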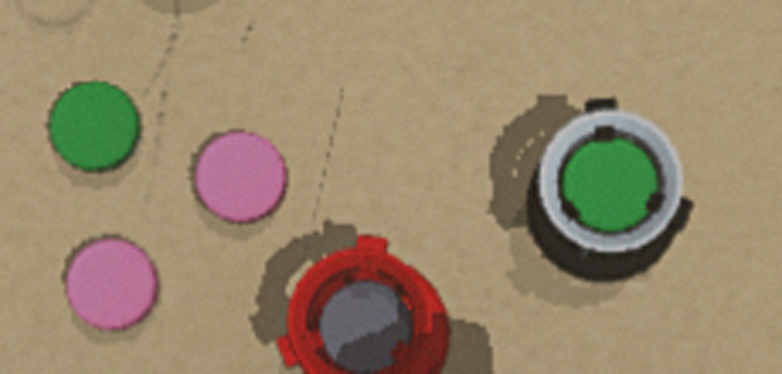

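View pics/c2.png

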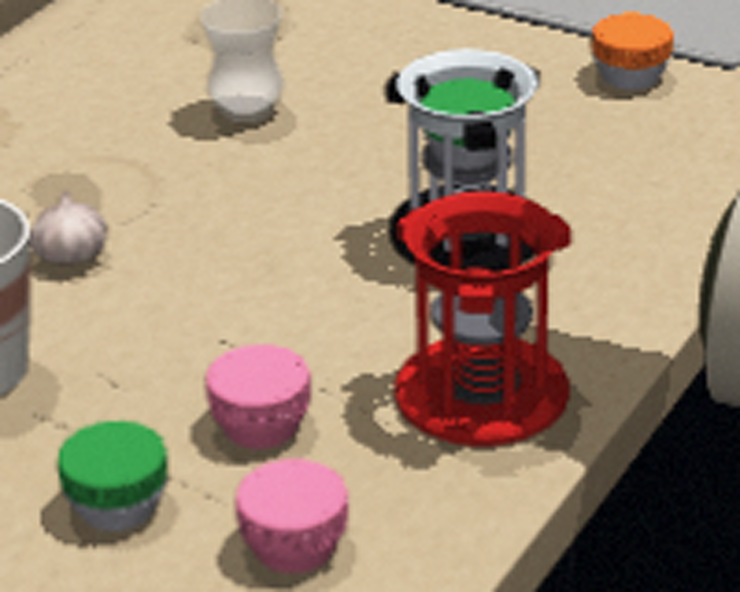

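```bash
cat >> h.py <<'E'
from scipy.spatial.transform import Rotation as Ro
def delta(target,yaw_y=None,s=None,cmd=None):
    s=s or env.observe();R=s['tool_rot'];p=s['position']
    d=R.T@(np.array(target)-p)/.75
    a=np.zeros(3)
    if yaw_y is not None:
        t=np.radians(yaw_y);y=np.array([np.cos(t),np.sin(t),0]);z=np.array([0,0,-1.]);Rt=np.c_[np.cross(y,z),y,z]
        a=Ro.from_matrix(R.T@Rt).as_rotvec()/np.pi
    return np.r_[d,a]
E
python3 - <<'E'
from h import *
print(onz("top",240,242,.04),onz("top",202.5,273,.04),onz("top",349.4,243.2,.119))
print(delta([.579,.237,.18],-45))
E
```

```text
[0.5458 0.1352 0.04  ] [0.4711 0.2196 0.04  ] [ 0.5369 -0.1156  0.119 ]
[ 0.8329 -0.7786  0.0689 -0.0003 -0.0002 -0.1437]
```

>>> jog_arm:
  deltas: [0.833, -0.779, 0, 0, 0, -0.144, -1, 0.833, -0.779, 0, 0, 0, -0.144, -1, 0.833, -0.779, 0, 0, 0, -0.144, -1, 0.833, -0.779, 0, 0, 0, -0.144, -1, 0.833, -0.779, 0, 0, 0, -0.144, -1, 0.833, -0.779, 0, 0, 0, -0.144, -1, 0.833, -0.779, 0, 0, 0, -0.144, -1, 0.833, -0.779, 0, 0, 0, -0.144, -1, 0.833, -0.779, 0, 0, 0, -0.144, -1, 0.833, -0.779, 0, 0, 0, -0.144, -1, 0.833, -0.779, 0, 0, 0, -0.144, -1, 0.833, -0.779, 0, 0, 0, -0.144, -1]
  grip_force: 40

```text
time_s: 1.15
position: [0.4137, -0.0752, 0.2314]
tool_rot: [[0.707, 0.708, 0.0], [0.708, -0.707, -0.0], [0.0, 0.0, -1.0]]
ft_force: [0.8, -1.5, 0.8]
grip_width: 0.0853
```

```bash
python3 - <<'E'
from h import *
s=env.observe();print(s['time_s'],s['position'],s['q'])
print(delta([.579,.237,.16],-45))
E
```

```text
1.15 [ 0.4137 -0.0752  0.2314] [-26.5282   8.6908  93.0336  -0.0013  78.2648  18.4364]
[ 0.4503 -0.1383  0.0952  0.0001 -0.      0.0002]
```

>>> jog_arm:
  deltas: [0.45, -0.138, 0, 0, 0, 0, -1, 0.45, -0.138, 0, 0, 0, 0, -1, 0.45, -0.138, 0, 0, 0, 0, -1, 0.45, -0.138, 0, 0, 0, 0, -1, 0.45, -0.138, 0, 0, 0, 0, -1, 0.45, -0.138, 0.05, 0, 0, 0, -1, 0.45, -0.138, 0.095, 0, 0, 0, -1, 0.45, -0.138, 0.095, 0, 0, 0, -1, 0.45, -0.138, 0.095, 0, 0, 0, -1, 0.45, -0.138, 0.095, 0, 0, 0, -1, 0.45, -0.138, 0.095, 0, 0, 0, -1, 0.45, -0.138, 0.095, 0, 0, 0, -1]

```text
time_s: 2.15
position: [0.5785, 0.2343, 0.1603]
tool_rot: [[0.707, 0.708, -0.0], [0.708, -0.707, -0.0], [-0.0, 0.0, -1.0]]
ft_force: [-0.5, 0.0, -0.3]
grip_width: 0.0852
```

```bash
python3 - <<'E'
from h import *
s=env.observe();print(s['time_s'],s['position'],s['q'])
im=eyes.get_image('wrist');cv2.imwrite('pics/w1.png',im[:,:,::-1])
im2=eyes.get_image('top');cv2.imwrite('pics/t1.png',im2[:,:,::-1])
print(env.observe()['position'])
for st,c in blob(im,45,80)[0]:
  print(st,c,onz('wrist',c[0],c[1],.04,s))
E
```

```text
2.15 [0.5785 0.2343 0.1603] [11.2044 32.3377 68.3246 -0.0161 79.3417 56.1583]
[0.5786 0.2337 0.1613]
[278, 181, 89, 89, 5334] [321.233  223.2475] [0.5824 0.2419 0.04  ]
```

View pics/w1.png

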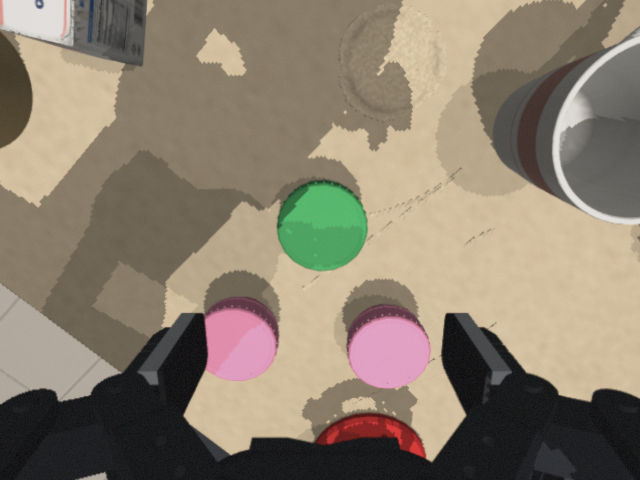

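The wrist view shows the green lid centred at about (322,227), with the pink tins at (240,342) and (389,347) nearer the robot and clear of a diagonal jaw axis. I'll cross-check the position with the scene camera and check the tip geometry.

```bash
python3 - <<'E'
from h import *
im=cv2.imread('pics/scene0.png')[:,:,::-1].copy()
for X in([.5795,.2385,.04],[.5377,-.1154,.105],[.5377,-.1154,.119]):
    t=np.linspace(0,2*np.pi,40);r={.04:.031,.105:.031,.119:.047}[X[2]]
    pts=np.array([proj('scene',[X[0]+r*np.cos(a),X[1]+r*np.sin(a),X[2]]) for a in t])
    cv2.polylines(im,[np.round(pts*16).astype(np.int32)],True,(255,255,0),1,cv2.LINE_AA,4)
c=im[190:350,200:400,::-1];cv2.imwrite('pics/c3.png',cv2.resize(c,None,fx=3.7,fy=3.7,interpolation=cv2.INTER_CUBIC))
s=env.observe()
w=cv2.imread('pics/w1.png')[:,:,::-1].copy()
for y in(-.0425,.0425):
  for x in(-.011,.011): print(proj('wrist',s['position']+s['tool_rot']@np.array([x,y,-.013]),s))
t=np.linspace(0,2*np.pi,40)
for cx,cy,col in((.5795,.2385,(255,255,0)),(.5824,.2419,(255,0,0))):
  pts=np.array([proj('wrist',[cx+.031*np.cos(a),cy+.031*np.sin(a),.04],s) for a in t])
  cv2.polylines(w,[np.round(pts*16).astype(np.int32)],True,col,1,cv2.LINE_AA,4)
cv2.imwrite('pics/c4.png',cv2.resize(w[150:400,150:490,::-1],None,fx=2.3,fy=2.3))
print(delta([.5795,.2385,.011],-45))
E
```

```text
[210.991  363.3727]
[205.9442 309.1795]
[441.4024 363.1373]
[446.5231 308.9405]
[ 0.0051 -0.0039  0.2003  0.0003 -0.0004 -0.0001]
```

View pics/c3.png

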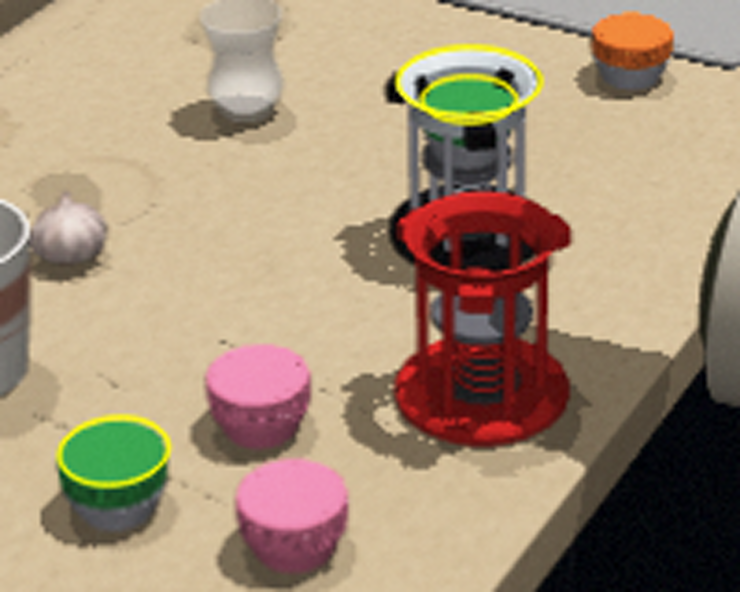

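View pics/c4.png

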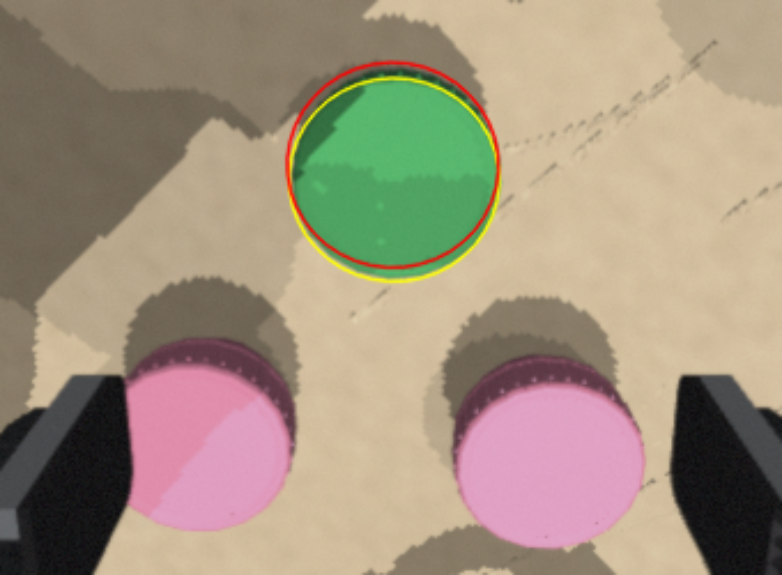

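The yellow circle matches the lid, and the predicted fingertip pixels match the picture. I'll descend and grip.

>>> jog_arm:
  deltas: [0.005, -0.004, 0.03, 0, 0, 0, -1, 0.005, -0.004, 0.08, 0, 0, 0, -1, 0.005, -0.004, 0.12, 0, 0, 0, -1, 0.005, -0.004, 0.15, 0, 0, 0, -1, 0.005, -0.004, 0.175, 0, 0, 0, -1, 0.005, -0.004, 0.19, 0, 0, 0, -1, 0.005, -0.004, 0.2, 0, 0, 0, -1, 0.005, -0.004, 0.2, 0, 0, 0, -1, 0.005, -0.004, 0.2, 0, 0, 0, -1]

```text
time_s: 3.0
position: [0.5796, 0.2392, 0.0111]
tool_rot: [[0.707, 0.707, 0.002], [0.707, -0.707, 0.0], [0.001, 0.001, -1.0]]
ft_force: [1.0, -0.1, 0.1]
grip_width: 0.0854
```

>>> jog_arm:
  deltas: [0, 0, 0, 0, 0, 0, 0.2, 0, 0, 0, 0, 0, 0, 0.6, 0, 0, 0, 0, 0, 0, 1, 0, 0, 0, 0, 0, 0, 1, 0, 0, 0, 0, 0, 0, 1, 0, 0, 0, 0, 0, 0, 1, 0, 0, 0, 0, 0, 0, 1, 0, 0, 0, 0, 0, 0, 1]
  grip_force: 40

```text
time_s: 3.67
position: [0.5797, 0.2395, 0.0118]
tool_rot: [[0.707, 0.708, 0.002], [0.708, -0.707, 0.0], [0.002, 0.001, -1.0]]
ft_force: [-1.4, -0.7, 6.9]
grip_width: 0.0608
```

```bash
python3 - <<'E'
from h import *
s=env.observe();print(s['time_s'],s['position'],s['ft_force'],s['grip_width'])
im=eyes.get_image('wrist');cv2.imwrite('pics/w2.png',im[:,:,::-1])
im=eyes.get_image('scene');cv2.imwrite('pics/s2.png',cv2.resize(im[250:380,180:320,::-1],None,fx=4,fy=4))
E
```

```text
3.6667 [0.5797 0.2395 0.0118] [-1.3845 -0.665   6.9028] 0.060760650940081845
```

View pics/w2.png

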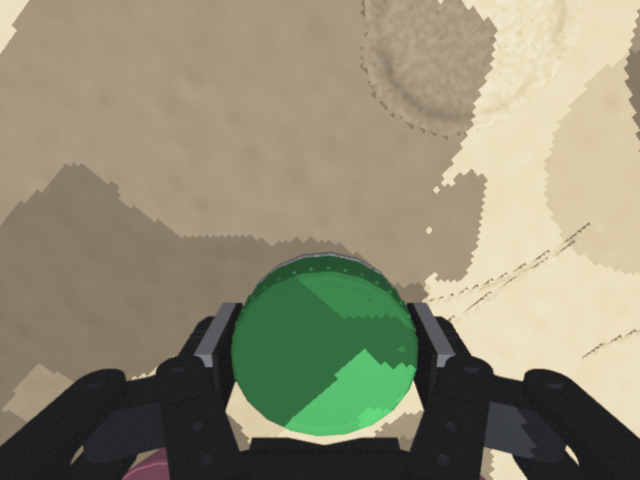

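View pics/s2.png

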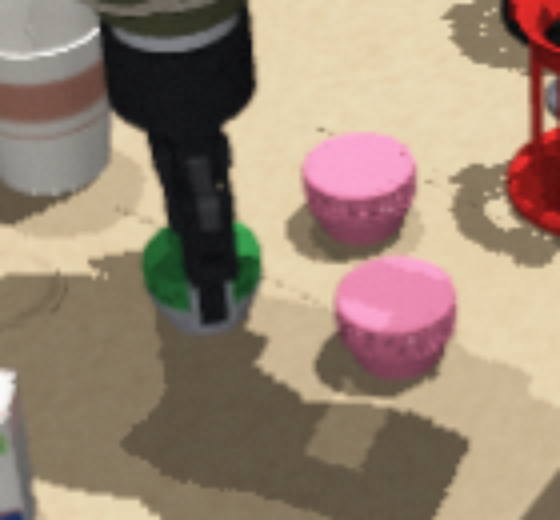

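```bash
python3 - <<'E'
from h import *
s=env.observe()
for b in(0,.004,.007,.010,.013):
  print(b,[proj('wrist',s['position']+s['tool_rot']@np.array([.011,y,-b]),s).round(1) for y in(-.0304,.0304)],
   [proj('scene',s['position']+s['tool_rot']@np.array([x,y,-b]),s).round(1) for x in (.011,-.011) for y in(-.038,.038,.045)])
E
```

```text
0 [array([247. , 293.8]), array([405.1, 293.6])] [array([228.9, 334. ]), array([223.2, 312.3]), array([222.7, 310.4]), array([239.4, 332.1]), array([233.2, 310.5]), array([232.6, 308.6])]
0.004 [array([245.1, 298.2]), array([407.2, 298.1])] [array([228.8, 332.6]), array([223. , 310.8]), array([222.5, 308.9]), array([239.2, 330.6]), array([233., 309.]), array([232.5, 307.2])]
0.007 [array([243.5, 301.7]), array([408.8, 301.5])] [array([228.7, 331.4]), array([222.9, 309.7]), array([222.4, 307.8]), array([239.1, 329.5]), array([232.9, 308. ]), array([232.4, 306.1])]
0.01 [array([241.9, 305.3]), array([410.5, 305.2])] [array([228.5, 330.3]), array([222.8, 308.6]), array([222.3, 306.7]), array([239. , 328.4]), array([232.8, 306.9]), array([232.2, 305. ])]
0.013 [array([240.3, 309.1]), array([412.2, 308.9])] [array([228.4, 329.2]), array([222.7, 307.5]), array([222.2, 305.6]), array([238.9, 327.3]), array([232.7, 305.8]), array([232.1, 303.9])]
```

```bash
python3 - <<'E'
from h import *
s=env.observe()
for p in((325,352),(325,351),(326,355)): 
  q=onz('wrist',*p,.04,s);print(q,s['tool_rot'].T@(q-s['position']))
w=cv2.imread('pics/w2.png')
t=np.linspace(0,2*np.pi,60);c=s['position']
for off in(0,):
  pts=np.array([proj('wrist',[c[0]+.031*np.cos(a),c[1]+.031*np.sin(a),.04],s) for a in t])
  cv2.polylines(w,[np.round(pts*16).astype(np.int32)],True,(0,255,255),1,cv2.LINE_AA,4)
cv2.imwrite('pics/c5.png',cv2.resize(w[230:460,200:450],None,fx=2.5,fy=2.5))
print(delta([.5377,-.1154,.205],-45))
E
```

```text
[0.5816 0.2422 0.04  ] [ 0.0033 -0.0005 -0.0282]
[0.5819 0.2424 0.04  ] [ 0.0036 -0.0005 -0.0282]
[0.5811 0.2412 0.04  ] [ 0.0021 -0.0002 -0.0282]
[-0.374   0.2951 -0.2579  0.0005 -0.0006  0.0003]
```

View pics/c5.png

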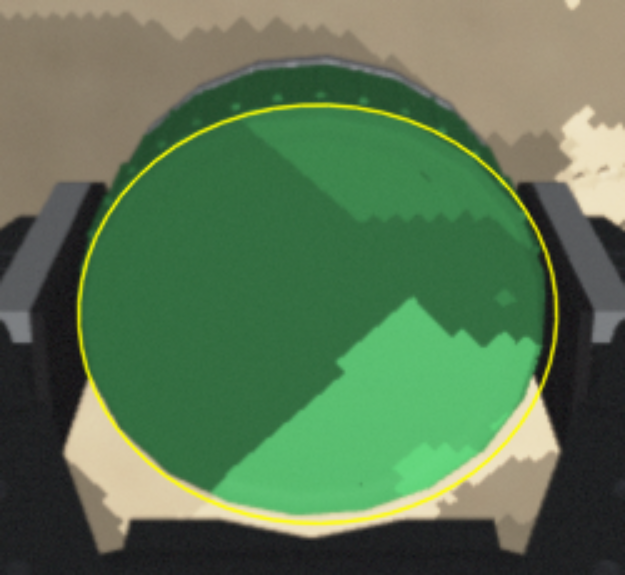

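The tin is held within about 1 mm of the tool axis. I'll lift it and carry it over the dispenser.

>>> jog_arm:
  deltas: [0, 0, -0.03, 0, 0, 0, 1, 0, 0, -0.08, 0, 0, 0, 1, 0, 0, -0.13, 0, 0, 0, 1, 0, 0, -0.18, 0, 0, 0, 1, 0, 0, -0.23, 0, 0, 0, 1, 0, 0, -0.258, 0, 0, 0, 1, -0.06, 0.047, -0.258, 0, 0, 0, 1, -0.11, 0.087, -0.258, 0, 0, 0, 1, -0.16, 0.126, -0.258, 0, 0, 0, 1, -0.2, 0.158, -0.258, 0, 0, 0, 1, -0.24, 0.19, -0.258, 0, 0, 0, 1, -0.27, 0.213, -0.258, 0, 0, 0, 1]

```text
time_s: 4.77
position: [0.5494, -0.0106, 0.2042]
tool_rot: [[0.706, 0.708, 0.001], [0.708, -0.706, -0.0], [0.001, 0.001, -1.0]]
ft_force: [0.8, -0.8, -2.2]
grip_width: 0.061
```

```bash
python3 - <<'E'
from h import *
s=env.observe();print(s['time_s'],s['position'],s['ft_force'],s['grip_width'])
print(delta([.5377,-.1154,.205],-45))
E
```

```text
4.7667 [ 0.5494 -0.0106  0.2042] [ 0.8116 -0.7622 -2.2487] 0.06103780143651533
[-0.1099  0.0877 -0.001   0.0003 -0.0002  0.0004]
```

>>> jog_arm:
  deltas: [-0.04, 0.032, 0, 0, 0, 0, 1, -0.07, 0.055, 0, 0, 0, 0, 1, -0.09, 0.071, 0, 0, 0, 0, 1, -0.104, 0.082, 0, 0, 0, 0, 1, -0.104, 0.082, 0, 0, 0, 0, 1, -0.104, 0.082, 0, 0, 0, 0, 1, -0.104, 0.082, 0, 0, 0, 0, 1, -0.104, 0.082, 0, 0, 0, 0, 1]

```text
time_s: 5.43
position: [0.5385, -0.1063, 0.2037]
tool_rot: [[0.705, 0.709, 0.0], [0.709, -0.705, 0.0], [0.0, -0.0, -1.0]]
ft_force: [-0.1, -0.2, -0.5]
grip_width: 0.0605
```

```bash
python3 - <<'E'
from h import *
s=env.observe();print(s['time_s'],s['position'],s['ft_force'],s['grip_width'])
for n in('wrist','top','scene'):
  im=eyes.get_image(n)[:,:,::-1]
  if n=='top': im=cv2.resize(im[180:330,270:430],None,fx=4,fy=4,interpolation=cv2.INTER_CUBIC)
  if n=='scene': im=cv2.resize(im[100:300,250:410],None,fx=3,fy=3,interpolation=cv2.INTER_CUBIC)
  cv2.imwrite(f'pics/{n}3.png',im)
E
```

```text
5.4333 [ 0.5385 -0.1063  0.2037] [-0.1086 -0.2219 -0.5445] 0.06053078813087163
```

View pics/wrist3.png

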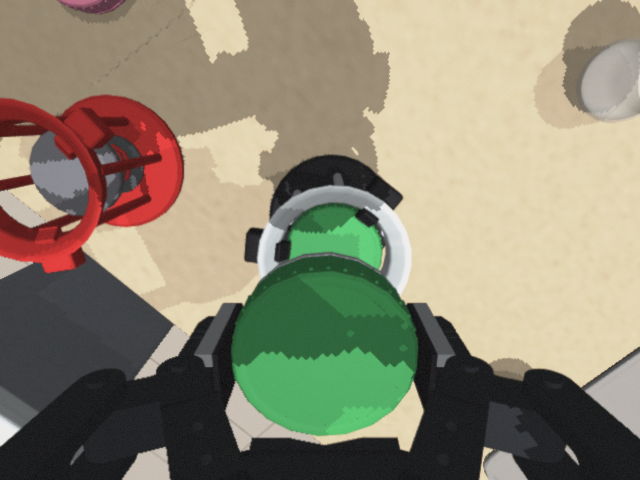

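View pics/scene3.png

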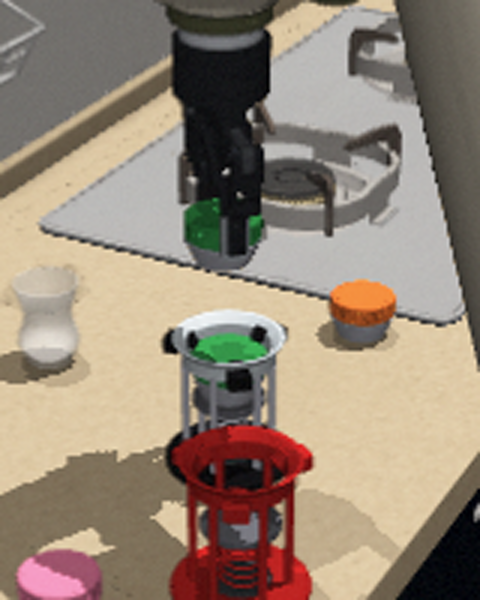

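The wrist view shows the collar ring spanning about columns 258–411, with its top edge at row 186. I'll overlay the predicted ring to refine the axis.

```bash
cat > ov.py <<'E'
from h import *
import sys
def ov(png,s,cx,cy,out):
  w=cv2.imread(png);t=np.linspace(0,2*np.pi,60)
  for r,z,col in((.047,.119,(0,0,255)),(.042,.119,(0,255,255))):
    pts=np.array([proj('wrist',[cx+r*np.cos(a),cy+r*np.sin(a),z],s) for a in t])
    cv2.polylines(w,[np.round(pts*16).astype(np.int32)],True,col,1,cv2.LINE_AA,4)
  cv2.imwrite(out,cv2.resize(w[170:350,220:440],None,fx=3.4,fy=3.4,interpolation=cv2.INTER_CUBIC))
E
python3 - <<'E'
from ov import *
s=env.observe();print(s['position'])
s['position']=np.array([.5385,-.1063,.2037])
ov('pics/wrist3.png',s,.5377,-.1154,'pics/c6.png')
E
```

```text
[ 0.5385 -0.1067  0.2036]
```

View pics/c6.png

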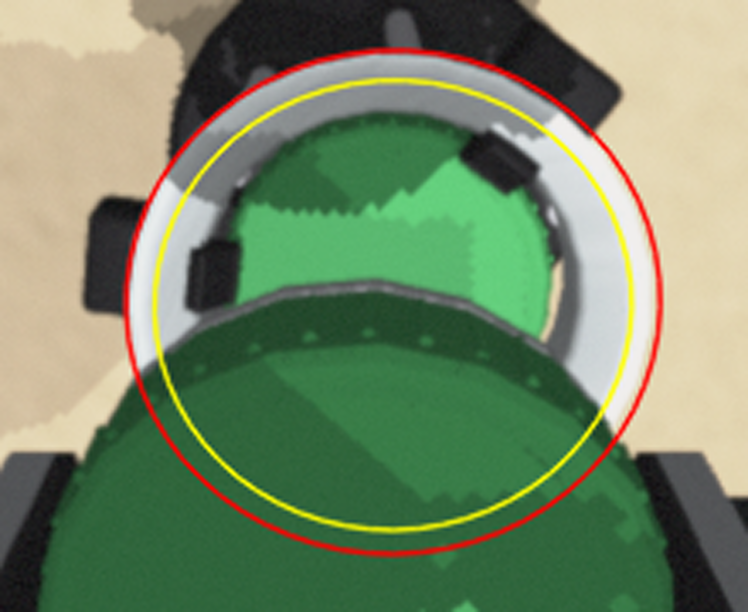

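```bash
python3 - <<'E'
from h import *
print(delta([.5368,-.1159,.205],-45),delta([.5368,-.1159,.145],-45))
E
```

```text
[-0.0103  0.007  -0.0018  0.     -0.      0.0007] [-0.0103  0.007   0.0782  0.     -0.      0.0007]
```

>>> jog_arm:
  deltas: [-0.0103, 0.007, 0, 0, 0, 0, 1, -0.0103, 0.007, 0.02, 0, 0, 0, 1, -0.0103, 0.007, 0.045, 0, 0, 0, 1, -0.0103, 0.007, 0.065, 0, 0, 0, 1, -0.0103, 0.007, 0.078, 0, 0, 0, 1, -0.0103, 0.007, 0.078, 0, 0, 0, 1, -0.0103, 0.007, 0.078, 0, 0, 0, 1]

```text
time_s: 6.17
position: [0.5368, -0.117, 0.1452]
tool_rot: [[0.707, 0.708, -0.0], [0.708, -0.707, 0.0], [-0.0, -0.0, -1.0]]
ft_force: [-0.9, -0.9, -0.5]
grip_width: 0.0609
```

```bash
python3 - <<'E'
from h import *
s=env.observe();print(s['time_s'],s['position'],s['ft_force'])
print(delta([.5368,-.1159,.1175],-45))
im=eyes.get_image('scene')[:,:,::-1]
cv2.imwrite('pics/s4.png',cv2.resize(im[100:300,250:410],None,fx=3,fy=3,interpolation=cv2.INTER_CUBIC))
E
```

```text
6.1667 [ 0.5368 -0.117   0.1452] [-0.8547 -0.9351 -0.5172]
[ 0.001  -0.001   0.037  -0.      0.      0.0002]
```

View pics/s4.png

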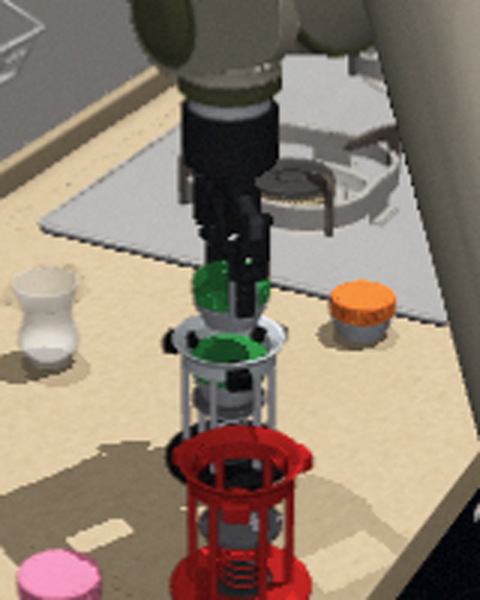

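The tin is centred above the collar. I'll lower it slowly.

>>> jog_arm:
  deltas: [0.001, -0.001, 0.008, 0, 0, 0, 1, 0.001, -0.001, 0.016, 0, 0, 0, 1, 0.001, -0.001, 0.022, 0, 0, 0, 1, 0.001, -0.001, 0.027, 0, 0, 0, 1, 0.001, -0.001, 0.031, 0, 0, 0, 1, 0.001, -0.001, 0.034, 0, 0, 0, 1, 0.001, -0.001, 0.036, 0, 0, 0, 1, 0.001, -0.001, 0.036, 0, 0, 0, 1, 0.001, -0.001, 0.036, 0, 0, 0, 1]

```text
time_s: 6.97
position: [0.5368, -0.1157, 0.1181]
tool_rot: [[0.707, 0.708, 0.0], [0.708, -0.707, -0.0], [0.0, 0.0, -1.0]]
ft_force: [0.4, -0.0, -0.8]
grip_width: 0.061
```

```bash
python3 - <<'E'
from h import *
s=env.observe();print(s['time_s'],s['position'],s['ft_force'],s['wrist_torque'])
im=eyes.get_image('scene')[:,:,::-1]
cv2.imwrite('pics/s5.png',cv2.resize(im[160:270,280:380],None,fx=5.4,fy=5.4,interpolation=cv2.INTER_CUBIC))
E
```

```text
6.9667 [ 0.5368 -0.1157  0.1181] [ 0.4436 -0.0117 -0.8235] [-0.0157  0.0101 -0.0367]
```

View pics/s5.png

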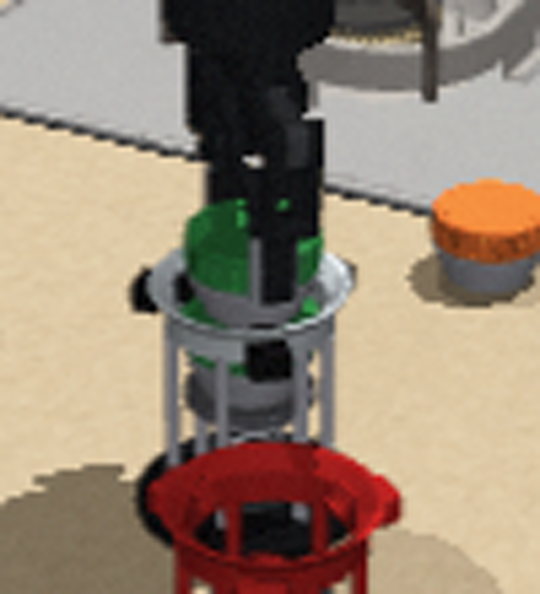

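>>> jog_arm:
  deltas: [0, 0, 0.001, 0, 0, 0, 1, 0, 0, 0.002, 0, 0, 0, 1, 0, 0, 0.002, 0, 0, 0, 1, 0, 0, 0.002, 0, 0, 0, 1]

```text
time_s: 7.35
position: [0.5368, -0.1157, 0.1168]
tool_rot: [[0.707, 0.708, 0.0], [0.708, -0.707, -0.0], [0.0, 0.0, -1.0]]
ft_force: [-0.2, -0.7, 1.6]
grip_width: 0.0609
```

The wrist force shows light contact, so I'll open the gripper and back up.

>>> jog_arm:
  deltas: [0, 0, 0, 0, 0, 0, 0.2, 0, 0, 0, 0, 0, 0, 0, 0, 0, 0, 0, 0, 0, -0.3, 0, 0, 0, 0, 0, 0, -0.6, 0, 0, 0, 0, 0, 0, -1, 0, 0, 0, 0, 0, 0, -1, 0, 0, 0, 0, 0, 0, -1]

```text
time_s: 7.93
position: [0.5367, -0.1156, 0.1165]
tool_rot: [[0.707, 0.708, -0.0], [0.708, -0.707, 0.0], [-0.0, -0.0, -1.0]]
ft_force: [0.8, -0.2, -0.6]
grip_width: 0.0856
```

>>> jog_arm:
  deltas: [0, 0, -0.02, 0, 0, 0, -1, 0, 0, -0.05, 0, 0, 0, -1, 0, 0, -0.08, 0, 0, 0, -1, 0, 0, -0.1, 0, 0, 0, -1, 0, 0, -0.1, 0, 0, 0, 0, 0, 0, -0.1, 0, 0, 0, 1, 0, 0, -0.1, 0, 0, 0, 1, 0, 0, -0.1, 0, 0, 0, 1, 0, 0, -0.1, 0, 0, 0, 1, 0, 0, -0.1, 0, 0, 0, 1]

```text
time_s: 8.77
position: [0.5365, -0.1156, 0.1908]
tool_rot: [[0.707, 0.708, -0.001], [0.708, -0.707, 0.001], [-0.0, -0.001, -1.0]]
ft_force: [-0.4, -0.4, -0.5]
grip_width: 0.012
```

```bash
python3 - <<'E'
from h import *
s=env.observe();print(s['time_s'],s['position'],s['ft_force'],s['grip_width'])
w=eyes.get_image('wrist')[:,:,::-1];cv2.imwrite('pics/w6.png',w)
im=eyes.get_image('scene')[:,:,::-1]
cv2.imwrite('pics/s6.png',cv2.resize(im[160:270,280:380],None,fx=5.4,fy=5.4,interpolation=cv2.INTER_CUBIC))
print(delta([.5375,-.1152,.148],-45))
E
```

```text
8.7667 [ 0.5365 -0.1156  0.1908] [-0.4371 -0.4437 -0.5037] 0.012018844426505337
[ 0.0012  0.0005  0.0576 -0.0002  0.0001  0.0002]
```

View pics/w6.png

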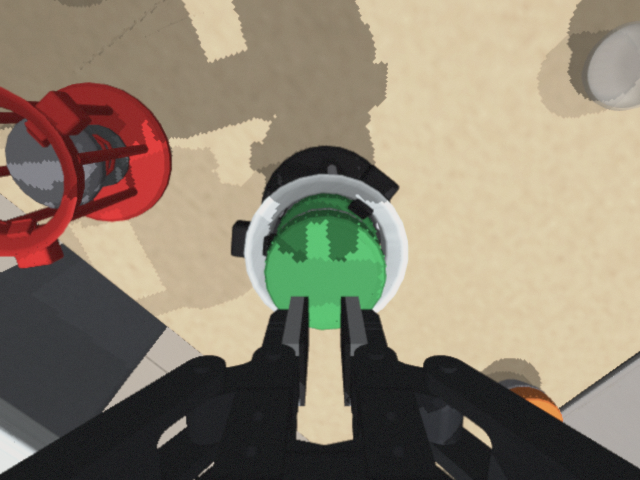

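View pics/s6.png

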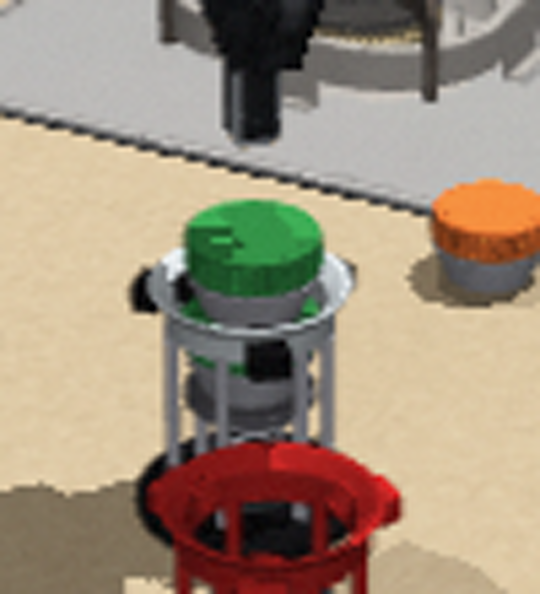

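The new tin stands upright, concentric with the collar. I'll finish closing the fingers, centre on the lid and approach.

>>> jog_arm:
  deltas: [0.001, 0, 0, 0, 0, 0, 1, 0.001, 0, 0, 0, 0, 0, 1, 0.001, 0, 0.02, 0, 0, 0, 1, 0.001, 0, 0.04, 0, 0, 0, 1, 0.001, 0, 0.05, 0, 0, 0, 1, 0.001, 0, 0.056, 0, 0, 0, 1, 0.001, 0, 0.06, 0, 0, 0, 1, 0.001, 0, 0.063, 0, 0, 0, 1, 0.001, 0, 0.067, 0, 0, 0, 1, 0.001, 0, 0.071, 0, 0, 0, 1, 0.001, 0, 0.074, 0, 0, 0, 1, 0.001, 0, 0.074, 0, 0, 0, 1]

```text
time_s: 9.87
position: [0.5375, -0.1152, 0.1362]
tool_rot: [[0.707, 0.708, 0.001], [0.708, -0.707, -0.0], [0.0, 0.001, -1.0]]
ft_force: [0.3, -0.2, 2.7]
grip_width: 0.0001
```

```bash
python3 - <<'E'
from h import *
s=env.observe();print(s['time_s'],s['position'],s['ft_force'],s['grip_width'])
im=eyes.get_image('scene')[:,:,::-1]
cv2.imwrite('pics/s7.png',cv2.resize(im[160:270,280:380],None,fx=5.4,fy=5.4,interpolation=cv2.INTER_CUBIC))
print(delta([.5375,-.1152,.097],-45))
E
```

```text
9.8667 [ 0.5375 -0.1152  0.1362] [ 0.3291 -0.1623  2.7446] 0.0001441920182108419
[ 0.      0.      0.0524  0.0002 -0.0001  0.0003]
```

View pics/s7.png

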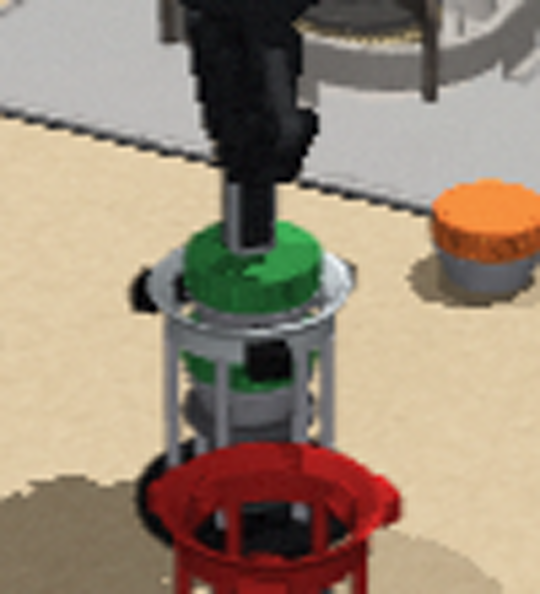

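The pile sinks straight, at 2.7 N. I'll keep pushing to about 7–8 mm below the mouth.

>>> jog_arm:
  deltas: [0, 0, 0.006, 0, 0, 0, 1, 0, 0, 0.012, 0, 0, 0, 1, 0, 0, 0.018, 0, 0, 0, 1, 0, 0, 0.024, 0, 0, 0, 1, 0, 0, 0.03, 0, 0, 0, 1, 0, 0, 0.036, 0, 0, 0, 1, 0, 0, 0.041, 0, 0, 0, 1, 0, 0, 0.045, 0, 0, 0, 1, 0, 0, 0.049, 0, 0, 0, 1, 0, 0, 0.052, 0, 0, 0, 1, 0, 0, 0.052, 0, 0, 0, 1, 0, 0, 0.052, 0, 0, 0, 1]

```text
time_s: 10.92
position: [0.5375, -0.1153, 0.0977]
tool_rot: [[0.707, 0.708, 0.001], [0.708, -0.707, -0.001], [0.0, 0.001, -1.0]]
ft_force: [0.3, 1.0, 7.1]
grip_width: -0.0001
```

```bash
python3 - <<'E'
from h import *
s=env.observe();print(s['time_s'],s['position'],s['ft_force'],s['wrist_torque'])
im=eyes.get_image('scene')[:,:,::-1]
cv2.imwrite('pics/s8.png',cv2.resize(im[160:270,280:380],None,fx=5.4,fy=5.4,interpolation=cv2.INTER_CUBIC))
E
```

```text
10.9167 [ 0.5375 -0.1153  0.0977] [0.2778 0.971  7.0975] [ 0.0574  0.2226 -0.0384]
```

View pics/s8.png

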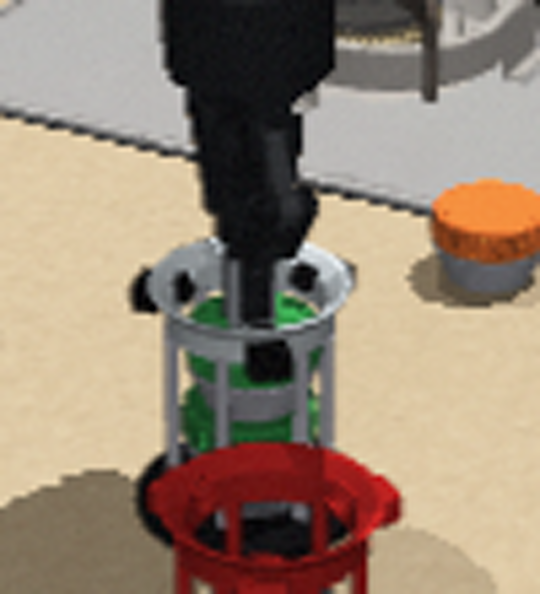

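The lid is down at about z=0.0977, at 7 N. I'll go 1 mm deeper, then lift off slowly.

>>> jog_arm:
  deltas: [0, 0, 0.001, 0, 0, 0, 1, 0, 0, 0.001, 0, 0, 0, 1, 0, 0, 0.001, 0, 0, 0, 1, 0, 0, -0.003, 0, 0, 0, 1, 0, 0, -0.006, 0, 0, 0, 1, 0, 0, -0.009, 0, 0, 0, 1, 0, 0, -0.013, 0, 0, 0, 1, 0, 0, -0.018, 0, 0, 0, 1, 0, 0, -0.024, 0, 0, 0, 1, 0, 0, -0.03, 0, 0, 0, 1, 0, 0, -0.03, 0, 0, 0, 1]

```text
time_s: 11.88
position: [0.5375, -0.1153, 0.1204]
tool_rot: [[0.707, 0.708, 0.001], [0.708, -0.707, -0.001], [0.0, 0.001, -1.0]]
ft_force: [0.1, 0.0, 0.2]
grip_width: -0.0003
```

>>> jog_arm:
  deltas: [0, 0, -0.03, 0, 0, 0, 1, 0, 0, -0.07, 0, 0, 0, 1, 0, 0, -0.11, 0, 0, 0, 1, 0, 0, -0.13, 0, 0, 0, 1, 0, 0, -0.13, 0, 0, 0, 1, 0, 0, -0.13, 0, 0, 0, 1]

```text
time_s: 12.38
position: [0.5372, -0.1151, 0.2172]
tool_rot: [[0.707, 0.708, 0.001], [0.708, -0.707, -0.0], [0.0, 0.001, -1.0]]
ft_force: [-0.4, -0.8, -0.7]
grip_width: 0.0004
```

```bash
python3 - <<'E'
from h import *
s=env.observe();print(s['time_s'],s['position'],s['ft_force'])
cv2.imwrite('pics/w9.png',eyes.get_image('wrist')[:,:,::-1])
im=eyes.get_image('scene')[:,:,::-1]
cv2.imwrite('pics/s9.png',cv2.resize(im[160:270,280:380],None,fx=5.4,fy=5.4,interpolation=cv2.INTER_CUBIC))
E
```

```text
12.3833 [ 0.5372 -0.1151  0.2172] [-0.4116 -0.8119 -0.6855]
```

View pics/w9.png

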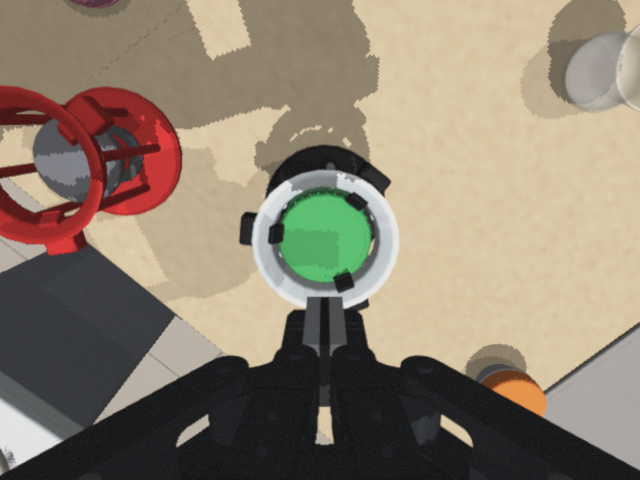

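View pics/s9.png

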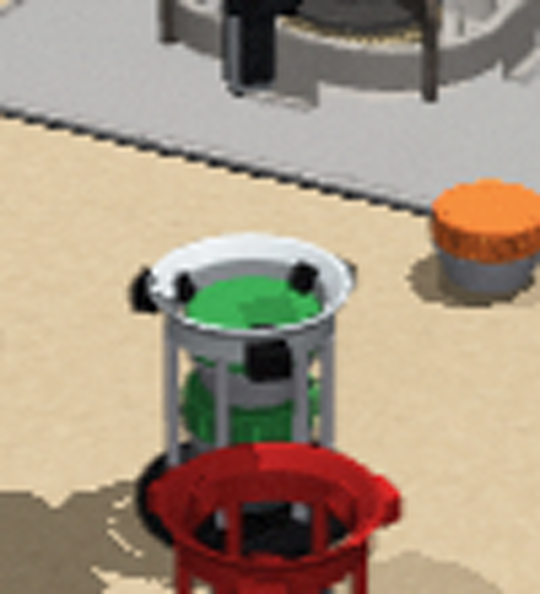

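Both views show the three catches over the lid, the lid level with the catches, and the second tin below it. The orange tin is unmoved and the gripper is clear, so I'll hand in.

```bash
python3 -c "
from rig import close_job
print(close_job())"
```

```text
the job is handed in; nothing more can be done
None
```

The loose green-lidded tin is now in the dispenser on top of the first one, held down by all three catches, and I handed the job in at about 12.5 s.

I gripped it by its lid, set it on the tin inside, then pushed the lid about 7–8 mm below the mouth point with closed fingers. The push read 7 N, and the wrist force fell to about zero once I lifted off.

- **Held down:** the last wrist and scene pictures show the three catches over the lid. The lid is level, centred and back at the catch height, with the first tin one tin height lower.
- **Platform and upright angle:** I had no direct reading of the platform joint or the tin's tilt, so I judged both from the pictures.
- **Other objects:** the orange tin looks unmoved in the pictures. I did not touch the pink tins or the red dispenser.
- **Gripper:** it ended about 10 cm above the collar, touching nothing.

No check failed. The top and wrist cameras first disagreed by about 5 mm on where the loose tin stood. I traced most of that to the visible side of the lid in the wrist picture and corrected it before gripping.

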